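# Drop the planing stop into its hidden holes and butt the strip against it

## Task

Set up the planing board. The dark planing stop has been laid roughly over its two peg holes, which it hides: without lifting it off the board, slide it about (the slot in its middle is there for the fingers) until both pegs have dropped into their holes and it lies flat down on the board. Then slide the oak strip along the board, without lifting it, until its end butts squarely against the stop, and leave the two hand planes and the thin strip where they lie.

Things in the scene. Friction and masses are not known exactly. Their poses are not given: they have to be found in the camera images.
- stop: Planing stop: loose dark wood bar 180 (x) x 80 (y) x 18 mm, 0.28 to 0.44 kg, two pegs under it, a through slot 72 (x) x 27 mm (y) in its centre for the fingers. Origin: centre of the underside, where the pegs begin; z up, +x away from the robot, +y to the robot's left. Origin at z = 0.042 while it rides on its pegs, 0.037 and tilted 0.08 rad with one peg in, 0.030 and flat with both in.
- peg_near (a point): Centre of the end of the stop's near peg (stop frame -62, 0, -12 mm): round, 16 mm in diameter, 12 mm long, end chamfered 2 mm. Its hole and the far peg's are in the fixed plywood planing board under the stop (190 x 404 x 30 mm, top at z = 0.030, long side left-right, square within 0.1 rad): blind, 124 mm apart, 18 mm wide, mouth chamfered 1.5 mm, 16 mm deep.
- peg_far (a point): Same for the far peg (stop frame +62, 0, -12 mm). At the start the middle between the holes is 9 to 22 mm from the stop's middle, direction not known, and their line is turned up to 0.1 rad either way from the line of the pegs, so one peg usually drops in first; the second follows when the stop is swung about the first.
- stop_face (a point): Middle of the stop's long side face that looks to the robot's right (stop frame 0, -40, +9 mm); the strip must butt against this face
- strip: Oak strip, 36 (x) x 170 (y) x 22 mm, 0.09 kg, lying loose and flat on the planing board to the right of the stop, square to it within 0.2 rad. Origin at the centre of its underside, z up, at z = 0.030; +y along its length towards the stop
- strip_end (a point): Centre of the strip's end face that looks to the stop (strip frame: 0, +85, +11 mm)
- jack_plane: Jack plane lying on its side on the table to the right of the board, 133 x 375 x 64 mm; bystander, origin under its centre
- spare_strip: Thin oak strip, 24 x 150 x 19 mm, on the table to the left of the board; bystander, origin at the centre of its underside
- smoothing_plane: Smoothing plane lying on its side beyond the left end of the board, 228 x 182 x 60 mm; bystander

How it is judged:
On the way, in this order (a step that is already met when the one before it is completed fails the run):
1. both pegs are down in their holes and the stop lies flat on the board (height (world z) of stop between 0.0275 and 0.0325 m and angle between stop's own z axis and vertical below 0.03 rad and height (world z) of each of peg_near, peg_far below 0.0215 m), for 0.2 s.
2. the strip's end is against the seated stop (all of step 1 and y of strip_end in the frame of stop between -0.044 and -0.036 m and x of strip_end in the frame of stop between -0.07 and 0.07 m and angle between the y axis of strip and the y axis of stop, either way round below 0.07 rad and height (world z) of strip between 0.027 and 0.033 m and angle between strip's own z axis and vertical below 0.05 rad), for 0.2 s.
At the end, for the whole second after the job is handed in: Stop flat on the board, both pegs in their holes (underside within 2.5 mm of the board top, tilt < 0.03 rad); strip flat on the board, middle of its end within 4 mm of the stop's long face and 70 mm of that face's middle, square within 0.07 rad; both at rest (all of step 2 and linear speed of each of stop, strip below 0.01 m/s); the robot touches nothing.
It fails at once if the stop is lifted more than 30 mm above the height at which it rides on its pegs (height (world z) of stop above 0.072 m).
It fails at once if the oak strip is lifted more than 25 mm off the board (height (world z) of strip above 0.055 m).
It fails at once if the jack plane is moved by more than 30 mm (distance of jack_plane from where it was at the start of the episode above 0.03 m).
It fails at once if the spare thin strip is moved by more than 30 mm (distance of spare_strip from where it was at the start of the episode above 0.03 m).
It fails at once if the smoothing plane is moved by more than 30 mm (distance of smoothing_plane from where it was at the start of the episode above 0.03 m).
It also fails if it takes over 72 s, if anything falls off the work surface, if the arm or the gripper's body presses on something with over 40 N, if the wrist force passes 120 N, or if a joint passes its speed limit or range.

## Robot

A 6-joint arm with a two-finger parallel gripper is mounted at the origin on a cart in front of the work surface, level with it; the furniture and walls round the work are solid. World frame = base frame: x ahead of the robot, y to its left, z up, the work surface at z = 0. Lengths are in m, angles in rad, forces in N, time in s.
With the tool pointing down it reaches from about 0.375 to 0.9 m from the base axis. Payload 3.1 kg.
Tool frame: the origin (TCP) lies midway between the tips of the shut fingers; the grasp point (between the pads) lies 19 mm behind it (manip.grip_depth is the distance from the TCP to the grasp point, in m); z points along the fingers, y is the line along which they close (so a half turn about z gives the same grasp; the last joint's range is limited). The gripper opens to 85 mm and grips with 20 to 120 N. Pads are 22 mm wide; open, the fingers measure 114 mm over their backs; the gripper's body (76 mm by 85 mm) begins 54 mm behind the grasp point. The pads swing forward as they close: fully open they stand 13 mm farther back than shut.
Start: joints at [1.01, 0.527, 1.433, -0, 1.181, -0.178], TCP at [0.233, 0.58, 0.205] pointing down, gripper open.
Joint ranges: [-3.08, 3.08], [-0.75, 2.2], [0.22, 2.44], [-1.43, 4.57], [0, 2.65], [-2.85, 2.85]. Speed limits (rad/s): [2.79, 2.79, 3.14, 3.14, 3.14, 3.14].

## Interface

Orientations are given as a unit quaternion [x, y, z, w].
In Python, from station import telemetry, snapshot, manip gives the robot as it stands. The module is installed in compiled form; this text tells all that it offers.
- The arm moves only by the shell command python3 -m crank 'ROWS' [OPENING] [FORCE]. ROWS is text: rows parted by semicolons, each of 6 numbers parted by spaces: the shift along the tool's x, y, z as a fraction of full scale, then the turn, a rotation vector about the tool's x, y, z as a fraction of full scale. A call has exactly 5 rows; each row shifts and turns the commanded pose from where the row before left it, along the tool's axes as they then stand; what a row does not reach is not made up. Full scale, the value 1, is 4 cm for a shift and 90 degrees for a turn. A row lasts 1/10 s, in which the tool goes at most 50 mm and 8.59 degrees, less where a joint would pass 70% of its speed; a pose out of reach is approached as far as the arm can. A call with a number of a shift or a turn outside -1 to 1 is refused whole. A call with a gripper value outside its range is refused whole. OPENING is the opening, from -1 (shut) to 1 (fully open), set as the call begins (- or left out, the last holds). The fingers move at their own pace and stop on an object; FORCE is the grip in N (left out, the last holds). Time passes only in rows, so rows that do not move let the fingers close, or fill a call up. It gives the time, the measured TCP pose, the force, the opening and the grip force at its end, in the units of the state.
- telemetry.sense(): the state, without advancing time (a new reading comes with each control period).
- snapshot(name): name is "scene" or "top" or "wrist"; returns a dict with "image" (420x560x3 uint8, red, green, blue), "depth" (420x560 float32, m along the optical axis (not along the pixel's ray), 0 where there is no reading), "camera_matrix" (3x3 intrinsics, pixels), "k1" (the pictures are not rectified: a ray, as slopes to the right and down, at radius r is drawn at 1 + k1 r^2 times it, then the intrinsics apply), "rvec" (rotation vector, rad) and "tvec" (3), from world to camera coordinates, as OpenCV has them. Camera axes: x right, y down, z forward; pixel columns grow to the right and rows downward; lengths in m; the calibration is good to about 2 mm. A picture is of the moment at which its call begins.
- manip.sign_off(): hands the job in; it is judged then, once.
The state is a dict: "t": time; "q": joint angles; "qd": joint speeds; "tau": joint torques, N m; "tcp_pos": TCP position; "tool_rot": TCP orientation; "force": force on the tool from outside, world axes, zero at the start; "ft_torque": the same for the moment, N m; "finger_gap": opening from 0.0 (shut) to 1.0 (fully open); "gripper_force": force on a finger pad.
Only numpy, scipy, OpenCV 4.12 (cv2) and the standard library are available. Lean on these libraries where they do the work, as an engineer would, in place of code of your own. Each camera call takes 0.05 s, during which the arm holds its last target. There are 200 camera calls.

## Working session

There is one attempt and no reset: what is moved stays moved. The work goes in short steps, Python scripts to look and compute and a shell command to move; the robot and the scene stay as the last step left them, time stands still between calls to the robot, and variables do not carry over. Pictures are saved under pics/ and viewed, at most 10 in all, crops included, and the job is handed in when it is done.

```bash
mkdir -p pics; cat > h.py <<'E'
import numpy as np, cv2
from station import telemetry, snapshot, manip
from scipy.spatial.transform import Rotation as R
def rays(s,px):
    K=s["camera_matrix"]; px=np.atleast_2d(np.array(px,float))
    d=np.c_[(px[:,0]-K[0,2])/K[0,0],(px[:,1]-K[1,2])/K[1,1]]
    u=d.copy()
    for _ in range(20): u=d/(1+s["k1"]*(u**2).sum(1,keepdims=True))
    Rm=cv2.Rodrigues(np.array(s["rvec"],float))[0]; t=np.array(s["tvec"],float).ravel()
    return -Rm.T@t, np.c_[u,np.ones(len(u))]@Rm, u   # centre, directions (unit depth)
def plane(s,px,z):
    c,d,_=rays(s,px); return c+d*((z-c[2])/d[:,2:])
def bydepth(s,px):
    c,d,_=rays(s,px); p=np.atleast_2d(px).astype(int)
    return c+d*s["depth"][p[:,1],p[:,0]][:,None]
def save(s,n): cv2.imwrite("pics/"+n+".png",s["image"][:,:,::-1])
E
python3 - <<'E'
from h import *
import pickle
for n in("scene","top","wrist"):
    s=snapshot(n); pickle.dump(s,open(n+".pkl","wb")); save(s,n+"0")
    c,d,_=rays(s,[[280,210]]); print(n,c.round(3),d.round(2),s["k1"])
a=[cv2.imread("pics/%s0.png"%n) for n in("top","scene")]
s=telemetry.sense(); print(s["t"],s["tcp_pos"],s["tool_rot"],s["force"],s["finger_gap"]); print(R.from_quat(s["tool_rot"]).as_matrix().round(3))
E
```

```text
scene [ 0.014 -0.936  0.604] [[ 0.43  0.79 -0.44]] -0.019230128404325662
top [0.353 0.023 1.267] [[ 0.16  0.01 -0.99]] -0.1597825311925311
wrist [0.158 0.609 0.372] [[ 0.28 -0.11 -0.95]] -0.04016096999868541
0.15 [0.23308325 0.57928226 0.20455169] [ 1.90225871e-01  9.81739993e-01 -7.73762000e-04 -3.25225194e-04] [0.02603631 1.05883175 0.06537457] 0.9989130778290815
[[-0.928  0.374 -0.001]
 [ 0.374  0.928 -0.001]
 [ 0.    -0.002 -1.   ]]
```

View pics/top0.png

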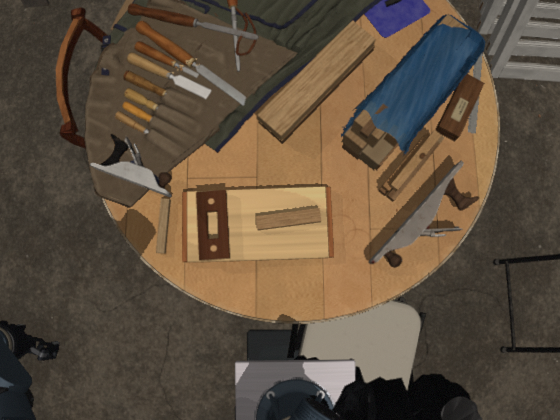

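View pics/scene0.png

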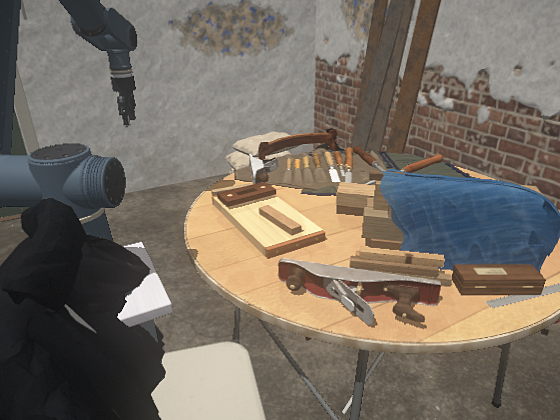

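The top view shows the stop at about (212,225) with its slot at (212,224), and the strip at about (288,217) on the board (185–330, 185–262). The jack plane lies to the right, the spare strip at (164,223) and the smoothing plane at (130,180).

```bash
cat >> h.py <<'E'
def rect(m):
    cs,_=cv2.findContours(m.astype(np.uint8),cv2.RETR_EXTERNAL,cv2.CHAIN_APPROX_NONE)
    c=max(cs,key=cv2.contourArea); return c[:,0,:].astype(float)
def fit(P):
    (cx,cy),(w,h),a=cv2.minAreaRect((P[:,:2]*1000).astype(np.float32))
    if w<h: w,h,a=h,w,a+90
    return np.array([cx,cy])/1000,w,h,a  # centre m, long, short mm, long-axis angle deg
E
python3 - <<'E'
from h import *
import pickle
s=pickle.load(open("top.pkl","rb")); im=s["image"]
hsv=cv2.cvtColor(im,cv2.COLOR_RGB2HSV)
for p in [(205,225),(212,224),(222,225),(290,218),(250,240),(212,203)]: print(p,hsv[p[1],p[0]],bydepth(s,[p]).round(3))
box=np.zeros(im.shape[:2],bool); box[180:268,178:338]=1
m=(box&(hsv[...,2]<125)&(np.arange(560)[None]<245)).astype(np.uint8); m=cv2.morphologyEx(m,cv2.MORPH_OPEN,np.ones((5,5)))
c=rect(m); print("stop",fit(plane(s,c,.06)))
b=np.zeros(m.shape,bool); b[192:252,245:325]=1
# strip by depth
v,u=np.mgrid[0:420,0:560]; P=bydepth(s,np.c_[u.ravel(),v.ravel()]).reshape(420,560,3)
m2=cv2.morphologyEx((b&(P[...,2]>.042)).astype(np.uint8),cv2.MORPH_OPEN,np.ones((3,3))); c=rect(m2); print("strip",fit(plane(s,c,.052)),P[m2>0][:,2].mean())
m3=cv2.morphologyEx((box&(u<240)&(P[...,2]>.049)).astype(np.uint8),cv2.MORPH_OPEN,np.ones((3,3))); print("stop d",fit(plane(s,rect(m3),.06)),P[m3>0][:,2].mean())
m4=box&(P[...,2]>.02)&(P[...,2]<.08); print("board",fit(plane(s,rect(m4),.03)))
# second view: scene depth
s2=pickle.load(open("scene.pkl","rb")); P2=bydepth(s2,np.c_[u.ravel(),v.ravel()]).reshape(420,560,3)
for n,ctr in(("stop",(.33,.22)),("strip",(.35,.02))): 
    r=(abs(P2[...,0]-.36)<.13)&(P2[...,2]>.046)&(P2[...,2]<.075)&((P2[...,1]>.1)==(n=="stop"))&(P2[...,1]>-.12)&(P2[...,1]<.3)
    print(n,r.sum(),np.median(P2[r],0) if r.sum() else "")
E
```

```text
(205, 225) [  9 152  72] [[0.508 0.23  0.059]]
(212, 224) [ 18 113 192] [[0.514 0.216 0.031]]
(222, 225) [ 10 161  81] [[0.507 0.184 0.063]]
(290, 218) [ 15 119 144] [[0.524 0.007 0.052]]
(250, 240) [ 17 111 196] [[0.47  0.114 0.031]]
(212, 203) [ 16 122 153] [[0.566 0.212 0.057]]
stop (array([0.51783868, 0.2103934 ]), 199.83746337890625, 81.06600952148438, 3.8204307556152344)
strip (array([0.52321484, 0.01300755]), 169.86634826660156, 37.20960235595703, 96.68173122406006) 0.05381122602205196
stop d (array([0.50856433, 0.21058337]), 182.06129455566406, 79.605712890625, 3.429332733154297) 0.06815707342030664
board (array([0.51296985, 0.09628491]), 402.1987609863281, 191.5396270751953, 91.14812433719635)
stop 316 [0.44968831 0.1938233  0.05855919]
strip 0
```

```bash
python3 -m crank '0 0 0 0 0 .095;0 0 0 0 0 .095;0 0 0 0 0 .095;0 0 0 0 0 .095;0 0 0 0 0 .095' -0.15 20 >/dev/null
python3 -m crank '0 0 0 0 0 .095;0 0 0 0 0 .095;0 0 0 0 0 .053;-.96 .633 0 0 0 0;-.96 .633 0 0 0 0'
python3 -m crank '-.96 .633 0 0 0 0;-.96 .633 0 0 0 0;-.96 .633 0 0 0 0;-.96 .633 0 0 0 0;-.96 .633 0 0 0 0'
python3 -m crank '-.96 .633 0 0 0 0;-.96 .633 0 0 0 0;-.96 .633 0 0 0 0;0 0 .5 0 0 0;0 0 0 0 0 0'
python3 - <<'E'
from h import *
import pickle
s=snapshot("wrist"); pickle.dump(s,open("w1.pkl","wb")); save(s,"w1")
t=telemetry.sense(); print(t["t"],t["tcp_pos"],t["finger_gap"],t["force"],t["q"]); print(R.from_quat(t["tool_rot"]).as_matrix().round(3))
E
```

```text
t: 1.15
tcp_pos: [0.2883, 0.5059, 0.2048]
tool_rot: [0.684, 0.729, -0.0, 0.0]
force: [0.5, -0.3, -0.2]
finger_gap: 0.428
gripper_force: 0.0
t: 1.65
tcp_pos: [0.4272, 0.3205, 0.2052]
tool_rot: [0.685, 0.728, -0.0, -0.0]
force: [-0.6, -0.0, 0.8]
finger_gap: 0.425
gripper_force: 0.0
t: 2.15
tcp_pos: [0.5081, 0.2098, 0.1831]
tool_rot: [0.687, 0.727, -0.002, -0.002]
force: [-1.4, 0.2, -0.3]
finger_gap: 0.423
gripper_force: 0.0
2.2 [0.50791077 0.21092091 0.18403795] 0.42825372361477126 [ 0.20922927  0.82013413 -0.31054581] [1.90200131e-01 4.55620271e-01 1.64168096e+00 3.35949394e-04
 1.04868865e+00 1.31266388e-01]
[[-0.059  0.998 -0.004]
 [ 0.998  0.059 -0.001]
 [-0.    -0.004 -1.   ]]
```

View pics/w1.png

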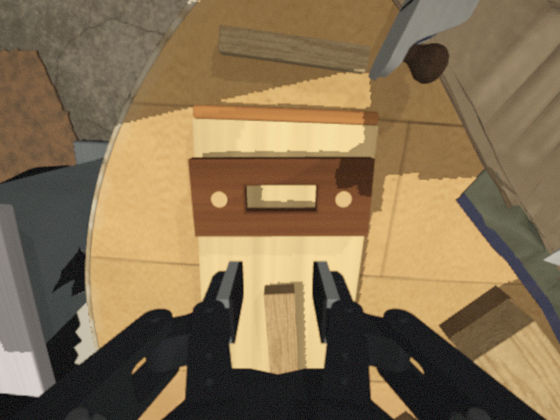

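The wrist view shows the stop at (190–373, 157–236), the slot at (246–317, 184–212), dowel marks at (220,200) and (343,199), and the finger tips at (232,270) and (324,270).

```bash
cat >> h.py <<'E'
def stop(s, z=.06, show=True):
    """stop pose from wrist: dark-brown mask near the stop; depth heights at both ends, slot fit"""
    hsv=cv2.cvtColor(s["image"],cv2.COLOR_RGB2HSV)
    v,u=np.mgrid[0:420,0:560]; P=bydepth(s,np.c_[u.ravel(),v.ravel()]).reshape(420,560,3)
    m=(hsv[...,2]<125)&(hsv[...,1]>110)&(hsv[...,0]<16)&(P[...,2]>.028)&(P[...,2]<.085)
    m=cv2.morphologyEx(m.astype(np.uint8),cv2.MORPH_OPEN,np.ones((5,5)))
    c=rect(m); F=fit(plane(s,c,z)); 
    full=cv2.drawContours(np.zeros(m.shape,np.uint8),[c.astype(np.int32)],-1,1,-1)
    full=cv2.erode(full,np.ones((5,5)))&m
    Q=P[full>0]; Q=Q[(Q[:,2]>.03)]; A=np.c_[Q[:,:2]-F[0],np.ones(len(Q))]
    k=np.linalg.lstsq(A,Q[:,2],rcond=None)[0]
    for _ in range(3):
        ok=abs(A@k-Q[:,2])<.006; k=np.linalg.lstsq(A[ok],Q[ok,2],rcond=None)[0]
    print("stop c",F[0].round(4),"size",round(F[1]),round(F[2]),"yaw",round(F[3],2),"tilt x,y",k[:2].round(3),"top z",k[2].round(4))
    return F,m,P
E
python3 - <<'E'
from h import *
import pickle
for n in("w1","top"):
    s=pickle.load(open(n+".pkl","rb"))
    if n=="w1":
        F,m,P=stop(s)
        hs=cv2.cvtColor(s["image"],cv2.COLOR_RGB2HSV); g=(hs[...,2]>130); g[:176]=0;g[222:]=0;g[:,:205]=0;g[:,358:]=0
        k,l,st,ce=cv2.connectedComponentsWithStats(g.astype(np.uint8))
        for i in range(1,k):
            if st[i,4]>40: print(st[i],plane(s,[ce[i]],.06).round(4),bydepth(s,[ce[i]]).round(3))
        print(P[160:175,200:360,2].mean(),P[225:232,200:360,2].mean())
    else:
        hs=cv2.cvtColor(s["image"],cv2.COLOR_RGB2HSV); g=(hs[...,2]>125); g[:195]=0;g[258:]=0;g[:,:203]=0;g[:,222:]=0
        k,l,st,ce=cv2.connectedComponentsWithStats(g.astype(np.uint8))
        for i in range(1,k):
            if st[i,4]>10: print(st[i],plane(s,[ce[i]],.06).round(4))
E
```

```text
stop c [0.51   0.2317] size 178 38 yaw 3.34 tilt x,y [ 0.    -0.004] top z 0.0589
[ 247  184   70   23 1530] [[0.511  0.2142 0.06  ]] [[0.512 0.206 0.03 ]]
[205 187  38  25 650] [[0.4513 0.2066 0.06  ]] [[0.451 0.206 0.059]]
[319 190  39  22 438] [[0.5705 0.2107 0.06  ]] [[0.571 0.21  0.059]]
[294 215  38   7  77] [[0.5443 0.1904 0.06  ]] [[0.544 0.19  0.059]]
[333 218  25   4  61] [[0.5776 0.192  0.06  ]] [[0.578 0.192 0.059]]
0.059326568025350614 0.06031590508399828
[208 198   6   6  29] [[0.5719 0.2155 0.06  ]]
[208 212  10  23 212] [[0.5134 0.21   0.06  ]]
[210 245   7   7  35] [[0.4477 0.2078 0.06  ]]
```

```bash
sed -i 's/(hsv\[...,2\]<125)&(hsv\[...,1\]>110)&(hsv\[...,0\]<16)&(P\[...,2\]>.028)/(hsv[...,2]<150)\&(P[...,2]>.036)/' h.py
python3 -m crank '-.02 .05 .5 0 0 0;0 0 .7 0 0 0;0 0 .7 0 0 0;0 0 .7 0 0 0;0 0 .5 0 0 0' -0.08 20
python3 -m crank '0 0 .2 0 0 0;0 0 .2 0 0 0;0 0 .2 0 0 0;0 0 0 0 0 0;0 0 0 0 0 0'
python3 - <<'E'
from h import *
s=snapshot("wrist"); save(s,"w2"); stop(s)
E
```

```text
t: 2.7
tcp_pos: [0.51, 0.2123, 0.0604]
tool_rot: [0.685, 0.729, -0.0, -0.0]
force: [0.5, -0.8, 0.3]
finger_gap: 0.46
gripper_force: 0.0
t: 3.2
tcp_pos: [0.5117, 0.2111, 0.0378]
tool_rot: [0.685, 0.728, 0.0, 0.0]
force: [0.9, -0.0, 0.7]
finger_gap: 0.461
gripper_force: 0.0
stop c [0.5106 0.2131] size 178 83 yaw 3.46 tilt x,y [ 0.001 -0.008] top z 0.0588
```

View pics/w2.png

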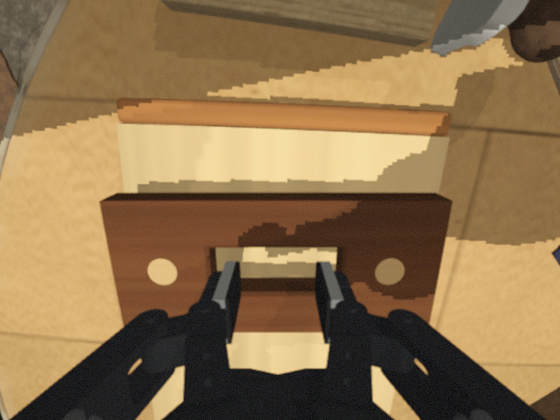

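The finger tips, at (230,268) and (325,268), stand over the slot (212–342, 247–292), and the stop is still riding flat with its top at 0.059. I'll lower a little, then sweep +y along the board's centreline.

```bash
cat > chk.py <<'E'
import sys; from h import *
t=telemetry.sense(); f=np.array(t["force"]); p=t["tcp_pos"]
print("t",round(t["t"],2),"tcp",np.round(p,4),"F",f.round(1),"Tz",round(t["ft_torque"][2],2))
F,_,_=stop(snapshot("wrist"))
k=_k=None
sys.exit(1 if np.hypot(*f[:2])>12 else 0)
E
sed -i 's/return F,m,P/F=F+(k,); return F,m,P/' h.py
sed -i 's/^F,_,_=.*/F,_,_=stop(snapshot("wrist")); tilt=abs(F[4][0])>.03 or F[4][2]<.055/; s/^k=_k.*//; s/>12 else/>12 or tilt else/' chk.py
python3 -m crank '0 .02 .05 0 0 0;0 0 .05 0 0 0;.03 0 0 0 0 0;.05 .003 0 0 0 0;.05 .003 0 0 0 0' >/dev/null && python3 chk.py &&
python3 -m crank '.05 .003 0 0 0 0;.05 .003 0 0 0 0;.05 .003 0 0 0 0;.05 .003 0 0 0 0;.05 .003 0 0 0 0'>/dev/null && python3 chk.py &&
python3 -m crank '.05 .003 0 0 0 0;.05 .003 0 0 0 0;.05 .003 0 0 0 0;.05 .003 0 0 0 0;.05 .003 0 0 0 0'>/dev/null && python3 chk.py
```

```text
t 3.75 tcp [0.512  0.2164 0.0333] F [ 0.2 -0.1 -0.5] Tz 0.02
stop c [0.5106 0.2137] size 178 83 yaw 3.46 tilt x,y [ 0.001 -0.01 ] top z 0.0588
t 4.3 tcp [0.512  0.2265 0.0333] F [-0.5  0.5 -0. ] Tz 0.01
stop c [0.5106 0.2143] size 178 85 yaw 3.47 tilt x,y [ 0.001 -0.01 ] top z 0.0587
t 4.85 tcp [0.512  0.2365 0.0333] F [ 0.6 -0.6  0. ] Tz -0.02
stop c [0.5091 0.2326] size 179 55 yaw 5.49 tilt x,y [ 0.003 -0.047] top z 0.0587
```

```bash
python3 - <<'E'
from h import *
s=snapshot("wrist"); save(s,"w3")
E
```

```text
(no output)
```

View pics/w3.png

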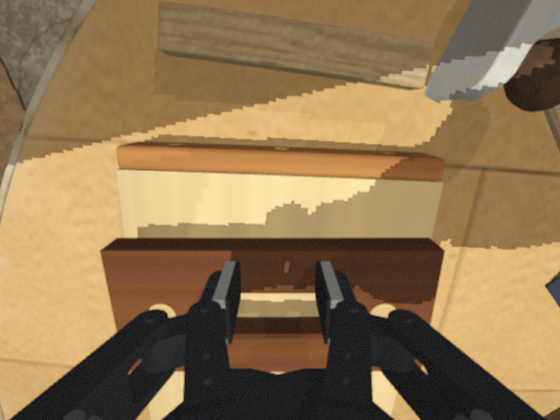

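The stop has not moved. The finger tips, at (230,265) and (325,265), are drawn over the +y wood, while the slot is at rows 293–317, so the tips must be above the stop's top. I'll measure their height.

```bash
python3 - <<'E'
from h import *
s=snapshot("wrist"); t=telemetry.sense(); print(t["tcp_pos"],t["finger_gap"])
v,u=np.mgrid[0:420,0:560]; P=bydepth(s,np.c_[u.ravel(),v.ravel()]).reshape(420,560,3)
for p in [(236,268),(232,268),(222,290),(226,280),(236,290),(320,268),(330,285),(287,280),(275,305),(236,320)]: print(p,P[p[1],p[0]].round(4),s["image"][p[1],p[0]],plane(s,[p],.06).round(3))
print(rays(s,[[280,210]])[:2])
E
```

```text
[0.51196497 0.23644909 0.03331396] 0.458548625181781
(236, 268) [0.4914 0.2454 0.0709] [28 26 28] [[0.49  0.239 0.06 ]]
(232, 268) [0.4894 0.245  0.0703] [107 107 101] [[0.488 0.239 0.06 ]]
(222, 290) [0.4882 0.2459 0.0912] [104 104  98] [[0.483 0.226 0.06 ]]
(226, 280) [0.4884 0.2454 0.0823] [103 103  98] [[0.485 0.232 0.06 ]]
(236, 290) [0.4922 0.2365 0.076 ] [25 27 23] [[0.49  0.226 0.06 ]]
(320, 268) [0.5318 0.2476 0.0704] [30 29 33] [[0.534 0.242 0.06 ]]
(330, 285) [0.534  0.2481 0.0864] [106 105 101] [[0.54  0.232 0.06 ]]
(287, 280) [0.5171 0.2337 0.0595] [82 52 33] [[0.517 0.234 0.06 ]]
(275, 305) [0.5127 0.1962 0.0285] [168 144  99] [[0.512 0.218 0.06 ]]
(236, 320) [0.4889 0.1959 0.0457] [49 36 24] [[0.491 0.207 0.06 ]]
(array([0.50701801, 0.31643915, 0.20084311]), array([[ 0.0267409 , -0.29799522, -0.95437773]]))
```

The depth picture puts the tips at z ≈ 0.066, about 32 mm above the reported TCP, so they were passing over the stop. I'll go back over the slot and lower by the difference.

```bash

python3 -m crank '-.2 -.01 0 0 0 0;-.2 -.01 0 0 0 0;-.2 -.01 0 0 0 0;-.075 -.01 0 0 0 0;0 0 0 0 0 0' >/dev/null
python3 -m crank '0 0 .1 0 0 0;0 0 .1 0 0 0;0 0 .1 0 0 0;0 0 .1 0 0 0;0 0 0 0 0 0'
python3 - <<'E'
from h import *
s=snapshot("wrist"); save(s,"w4"); stop(s)
v,u=np.mgrid[0:420,0:560]; P=bydepth(s,np.c_[u.ravel(),v.ravel()]).reshape(420,560,3)
for p in [(236,266),(236,268),(232,268),(320,268),(330,272)]: print(p,P[p[1],p[0]].round(4))
E
```

```text
t: 6.0
tcp_pos: [0.5114, 0.2093, 0.0165]
tool_rot: [0.685, 0.728, -0.001, -0.0]
force: [-0.1, 0.2, 0.4]
finger_gap: 0.462
gripper_force: 0.0
stop c [0.5106 0.2136] size 178 83 yaw 3.5 tilt x,y [ 0.001 -0.009] top z 0.0588
(236, 266) [0.4906 0.2181 0.0519]
(236, 268) [0.4908 0.2177 0.0533]
(232, 268) [0.4888 0.2174 0.0529]
(320, 268) [0.5312 0.2207 0.0541]
(330, 272) [0.5352 0.2212 0.0585]
```

View pics/w4.png

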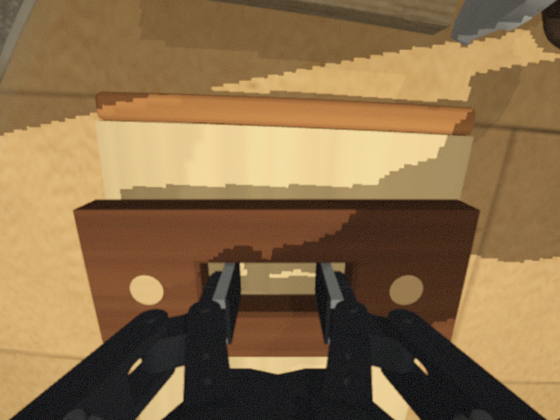

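The tips are now in the slot, at rows 263–268 just inside its +y wall, at z ≈ 0.050. I'll lower another 12 mm, then sweep +y.

```bash

python3 -m crank '0 0 .1 0 0 0;0 0 .1 0 0 0;0 0 .1 0 0 0;.05 0 0 0 0 0;.05 .003 0 0 0 0' >/dev/null && python3 chk.py &&
python3 -m crank '.05 .003 0 0 0 0;.05 .003 0 0 0 0;.05 .003 0 0 0 0;.05 .003 0 0 0 0;.05 .003 0 0 0 0'>/dev/null && python3 chk.py &&
python3 -m crank '.05 .003 0 0 0 0;.05 .003 0 0 0 0;.05 .003 0 0 0 0;.05 .003 0 0 0 0;.05 .003 0 0 0 0'>/dev/null && python3 chk.py
```

```text
t 6.55 tcp [0.5118 0.2133 0.0051] F [ 0.1 -0.3 -0.3] Tz -0.05
stop c [0.5104 0.2164] size 178 80 yaw 3.68 tilt x,y [ 0.001 -0.009] top z 0.0587
t 7.1 tcp [0.5123 0.2233 0.0054] F [ 1.4 -4.2 -1.4] Tz -0.1
stop c [0.5089 0.2275] size 170 80 yaw 2.75 tilt x,y [-0.069 -0.002] top z 0.0537
```

The far peg has dropped (tilt −0.07, far end low). Now I'll swing the near end towards +y about the far peg, towards the board's own angle.

```bash

python3 -m crank '.015 0 0 0 0 .006;.015 0 0 0 0 .006;.015 0 0 0 0 .006;.015 0 0 0 0 .006;0 0 0 0 0 0' >/dev/null ; python3 chk.py
python3 -m crank '.015 0 0 0 0 .006;.015 0 0 0 0 .006;.015 0 0 0 0 .006;.015 0 0 0 0 .006;0 0 0 0 0 0' >/dev/null ; python3 chk.py
```

```text
t 7.65 tcp [0.5115 0.2251 0.0053] F [-0.3 -4.4  1.3] Tz -0.07
stop c [0.5122 0.2323] size 161 73 yaw 1.31 tilt x,y [ 0.    -0.004] top z 0.0468
t 8.2 tcp [0.511  0.2246 0.0053] F [  0.3 -14.8   4.5] Tz 0.37
stop c [0.5124 0.2324] size 161 74 yaw 1.11 tilt x,y [ 0.    -0.005] top z 0.0468
```

```bash

python3 -m crank '-.03 0 0 0 0 0;-.03 0 0 0 0 0;-.03 0 0 0 0 0;-.03 0 0 0 0 0;0 0 0 0 0 0'; python3 chk.py
python3 -m crank '0 0 -.2 0 0 0;0 0 -.4 0 0 0;0 0 -.8 0 0 0;0 0 -.9 0 0 0;0 0 -.9 0 0 0'>/dev/null
python3 -m crank '0 0 -.9 0 0 0;0 0 0 0 0 0;0 0 0 0 0 0;0 0 0 0 0 0;0 0 0 0 0 0'
python3 - <<'E'
from h import *
import pickle
s=snapshot("wrist"); save(s,"w5"); stop(s,.048)
pickle.dump(s,open("w5.pkl","wb")); s=snapshot("top"); save(s,"top5"); pickle.dump(s,open("top5.pkl","wb"))
a=cv2.imread("pics/w5.png"); b=cv2.imread("pics/top5.png")[160:290,150:360]; b=cv2.resize(b,(560,347))
cv2.imwrite("pics/c5.png",cv2.resize(np.vstack([a,b]),(438,600)))
E
```

```text
t: 8.75
tcp_pos: [0.5122, 0.2238, 0.0053]
tool_rot: [0.713, 0.702, 0.001, 0.0]
force: [-1.2, 0.6, 0.2]
finger_gap: 0.467
gripper_force: 0.0
t 8.75 tcp [0.5122 0.2238 0.0053] F [-1.2  0.6  0.2] Tz 0.0
stop c [0.5127 0.232 ] size 161 74 yaw 1.23 tilt x,y [ 0.    -0.004] top z 0.0468
t: 9.8
tcp_pos: [0.5105, 0.2231, 0.1678]
tool_rot: [0.712, 0.702, -0.001, -0.001]
force: [0.5, -0.4, -0.0]
finger_gap: 0.46
gripper_force: 0.0
stop c [0.513  0.2233] size 179 80 yaw 1.21 tilt x,y [0. 0.] top z 0.047
```

View pics/c5.png

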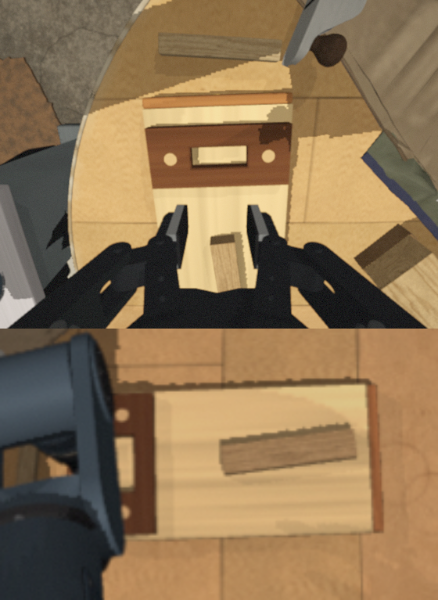

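Confirmed: the stop is flat (top z 0.047, slope 0) at (0.513, 0.223), yaw 1.2°. The strip lies clear on the board, at (220–355, 425–475) in the lower crop. Next I'll go above the strip.

```bash

python3 -m crank '0 0 0 0 0 -.083;-.875 -.051 0 0 0 0;-.875 -.051 0 0 0 0;-.875 -.051 0 0 0 0;-.875 -.051 0 0 0 0' .4 20 >/dev/null
python3 -m crank '-.875 -.051 0 0 0 0;-.875 -.051 0 0 0 0;0 0 0 0 0 0;0 0 0 0 0 0;0 0 0 0 0 0'
cat >> h.py <<'E'
def strip(s):
    v,u=np.mgrid[0:420,0:560]; P=bydepth(s,np.c_[u.ravel(),v.ravel()]).reshape(420,560,3)
    m=(P[...,2]>.042)&(P[...,2]<.056)&(P[...,1]<.18)&(P[...,1]>-.12)&(abs(P[...,0]-.515)<.07)&(np.ptp(s["image"].astype(int),axis=2)>20)
    m=cv2.morphologyEx(m.astype(np.uint8),cv2.MORPH_OPEN,np.ones((5,5)))
    print("strip",fit(plane(s,rect(m),.052)),"z",np.median(P[m>0][:,2])); return m,P
E
python3 - <<'E'
from h import *
s=snapshot("wrist"); save(s,"w6"); strip(s); strip(snapshot("top"))
t=telemetry.sense(); print(t["tcp_pos"],np.degrees(np.arctan2(*R.from_quat(t["tool_rot"]).as_matrix()[[1,0],1])))
E
```

```text
t: 10.9
tcp_pos: [0.5232, 0.014, 0.1688]
tool_rot: [0.665, 0.747, -0.0, -0.001]
force: [0.7, 0.8, 0.3]
finger_gap: 0.697
gripper_force: 0.0
strip (array([0.52491382, 0.01213839]), 167.70672607421875, 35.88496398925781, 96.66868543624878) z 0.05107210348900193
strip (array([0.52756091, 0.05412952]), 15.947004318237305, 15.764787673950195, 179.36437225341797) z 0.05272265311526403
[0.52329662 0.01441063 0.16904979] 6.6866003422735965
```

View pics/w6.png

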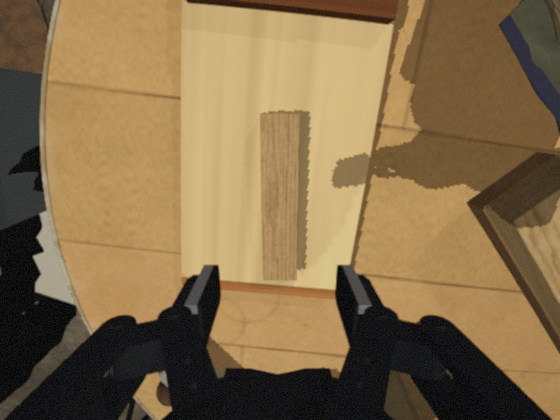

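The strip, at (262–305, 111–280), is parallel to the tool, and its top is at z 0.051 in both views. I'll descend, grip lightly and check.

```bash

python3 -m crank '0 .03 .8 0 0 0;0 0 .8 0 0 0;0 0 .8 0 0 0;0 0 .8 0 0 0;0 0 .7 0 0 0' >/dev/null
python3 -m crank '0 0 .1 0 0 0;0 0 .08 0 0 0;0 0 0 0 0 0;0 0 0 0 0 0;0 0 0 0 0 0'
python3 -m crank '0 0 0 0 0 0;0 0 0 0 0 0;0 0 0 0 0 0;0 0 0 0 0 0;0 0 0 0 0 0' -0.5 20
python3 - <<'E'
from h import *
s=snapshot("wrist"); save(s,"w7"); strip(s)
E
```

```text
t: 12.0
tcp_pos: [0.5258, 0.0133, 0.0074]
tool_rot: [0.665, 0.747, 0.001, 0.001]
force: [0.2, -0.3, -0.3]
finger_gap: 0.702
gripper_force: 0.0
t: 12.5
tcp_pos: [0.5253, 0.0132, 0.0068]
tool_rot: [0.665, 0.747, 0.0, 0.001]
force: [0.0, -0.2, 5.8]
finger_gap: 0.42
gripper_force: 21.0
strip (array([0.52310248, 0.03095045]), 130.3173065185547, 36.1241340637207, 96.6140923500061) z 0.05097826439188334
```

View pics/w7.png

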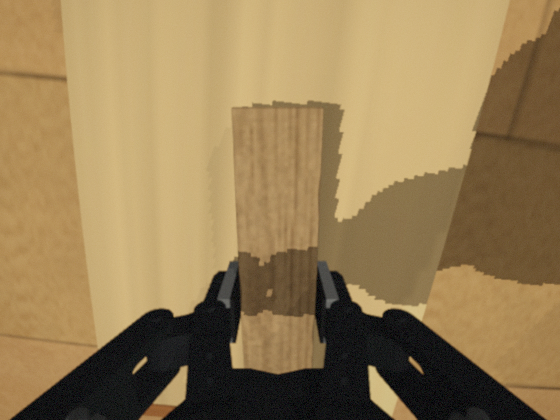

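The strip is gripped (21 N, gap 36 mm) and lies flat. I'll rotate it 5.5° and slide it most of the way.

```bash

python3 -m crank '0 0 0 0 0 .02;0 0 0 0 0 .02;0 0 0 0 0 .021;.15 0 0 0 0 0;.2 0 0 0 0 0'
python3 -m crank '.25 0 0 0 0 0;.25 0 0 0 0 0;.25 0 0 0 0 0;.25 0 0 0 0 0;.2 0 0 0 0 0'
python3 -m crank '.1 0 0 0 0 0;.1 0 0 0 0 0;.1 0 0 0 0 0;0 0 0 0 0 0;0 0 0 0 0 0'
cat > gap.py <<'E'
from h import *
s=snapshot("wrist"); m,P=strip(s); t=telemetry.sense(); y=R.from_quat(t["tool_rot"]).as_matrix()[:,1]
print(t["tcp_pos"],t["force"].round(1) if hasattr(t["force"],"round") else t["force"],"yaw",np.degrees(np.arctan2(y[1],y[0])))
c=plane(s,rect(m),.052); print("end y",np.percentile(c[:,1],98))
hs=cv2.cvtColor(s["image"],cv2.COLOR_RGB2HSV); k=(hs[...,2]<110)&(P[...,2]>.042)&(P[...,2]<.053)&(P[...,1]>.15)&(P[...,1]<.28)&(abs(P[...,0]-.513)<.09)
k=cv2.morphologyEx(k.astype(np.uint8),cv2.MORPH_OPEN,np.ones((5,5)))
c=plane(s,rect(k),.048); print("stop face y",np.percentile(c[:,1],2),fit(c)); save(s,"gap%d"%(t["t"]*10))
E
python3 gap.py
```

```text
t: 13.05
tcp_pos: [0.5258, 0.0264, 0.0069]
tool_rot: [0.7, 0.714, 0.0, 0.001]
force: [0.4, -3.2, 5.4]
finger_gap: 0.415
gripper_force: 20.9
t: 13.55
tcp_pos: [0.5246, 0.075, 0.0068]
tool_rot: [0.7, 0.714, 0.0, 0.001]
force: [0.9, -3.7, 5.1]
finger_gap: 0.419
gripper_force: 20.9
t: 14.05
tcp_pos: [0.5244, 0.0873, 0.0069]
tool_rot: [0.7, 0.714, 0.001, 0.001]
force: [0.1, -0.3, 5.5]
finger_gap: 0.419
gripper_force: 21.0
strip (array([0.52387836, 0.10514876]), 130.31370544433594, 36.124759674072266, 91.15107309818268) z 0.050985346277295354
[0.5243928  0.08733804 0.00687757] [0.3 0.3 6.2] yaw 1.1275326674840218
end y 0.17051283659343877
stop face y 0.1945178693984514 (array([0.47215399, 0.20037349]), 96.41728210449219, 13.332642555236816, 179.1069107055664)
```

```bash

python3 -m crank '.04 0 0 0 0 0;.04 0 0 0 0 0;.04 0 0 0 0 0;.04 0 0 0 0 0;.04 0 0 0 0 0'|grep -E 'tcp|force:'
python3 -m crank '.02 0 0 0 0 0;.02 0 0 0 0 0;.02 0 0 0 0 0;0 0 0 0 0 0;0 0 0 0 0 0'|grep -E 'tcp|force:'
python3 gap.py
```

```text
tcp_pos: [0.5243, 0.0946, 0.0068]
force: [-0.1, -2.9, 5.4]
gripper_force: 21.0
tcp_pos: [0.5242, 0.0971, 0.0068]
force: [-0.1, -2.1, 5.7]
gripper_force: 21.0
strip (array([0.52374396, 0.11489954]), 130.3177947998047, 36.126895904541016, 91.07336580753326) z 0.05097716021862852
[0.52421953 0.0970744  0.00684862] [-0.5 -2.2  5. ] yaw 1.1336220460423203
end y 0.1799039388214431
stop face y 0.2051205050574417 (array([0.47775443, 0.21090871]), 11.727740287780762, 5.809504508972168, 91.78156757354736)
```

```bash

python3 -m crank '.02 0 0 0 0 0;.02 0 0 0 0 0;0 0 0 0 0 0;0 0 0 0 0 0;0 0 0 0 0 0'|grep -E 'tcp|force:'
python3 -m crank '.02 0 0 0 0 0;.02 0 0 0 0 0;0 0 0 0 0 0;0 0 0 0 0 0;0 0 0 0 0 0'|grep -E 'tcp|force:'
python3 gap.py; ls pics
```

```text
tcp_pos: [0.5242, 0.0987, 0.0068]
force: [-0.3, -2.8, 5.6]
gripper_force: 20.9
tcp_pos: [0.5242, 0.0989, 0.0069]
force: [0.2, -9.3, 6.0]
gripper_force: 21.0
strip (array([0.52376587, 0.11586015]), 128.56373596191406, 36.132389068603516, 91.08515632152557) z 0.05099139061888176
[0.52418408 0.09894526 0.00685206] [-0.2 -7.8  4.8] yaw 1.1678488301483836
end y 0.1799376997460279
stop face y 0.20527006922007116 (array([0.47860803, 0.21192227]), 13.34482479095459, 7.675597190856934, 91.37161350250244)
c5.png
gap141.png
gap151.png
gap162.png
scene0.png
top0.png
top5.png
w1.png
w2.png
w3.png
w4.png
w5.png
w6.png
w7.png
wrist0.png
```

Contact: the tool stalled at y = 0.099 with the force rising to 9 N. Now I'll release, rise and look.

```bash

python3 -m crank '0 0 0 0 0 0;0 0 0 0 0 0;0 0 0 0 0 0;0 0 0 0 0 0;0 0 0 0 0 0' 0.4|grep -E 'tcp|force:|gap'
python3 -m crank '0 0 -.3 0 0 0;0 0 -.8 0 0 0;0 0 -.9 0 0 0;0 0 -.9 0 0 0;0 0 -.9 0 0 0'>/dev/null
python3 -m crank '-.8 0 -.5 0 0 0;-.8 0 0 0 0 0;0 0 0 0 0 0;0 0 0 0 0 0;0 0 0 0 0 0'|grep -E 'tcp|force:|t:'
python3 gap.py
python3 -c "
from h import *
stop(snapshot('wrist'),.048)
cv2.imwrite('pics/fin.png',cv2.imread(sorted(__import__('glob').glob('pics/gap*'))[-1]))"
```

```text
tcp_pos: [0.523, 0.1012, 0.0059]
force: [0.3, -0.0, 0.9]
finger_gap: 0.7
gripper_force: 0.0
t: 17.7
tcp_pos: [0.5238, 0.0377, 0.1781]
tool_rot: [0.7, 0.714, -0.0, -0.0]
force: [-0.6, 0.2, 0.1]
gripper_force: 0.0
strip (array([0.52404236, 0.09615493]), 166.57142639160156, 36.15715408325195, 91.11754214763641) z 0.05096431822098896
[0.5238443  0.03787325 0.17790486] [-1.1  0.6 -0. ] yaw 1.156603843024785
end y 0.1795662996944446
stop face y 0.17915244045807657 (array([0.5134566 , 0.19656186]), 178.32310485839844, 32.32640838623047, 1.0412918329238892)
stop c [0.513  0.1959] size 179 34 yaw 1.07 tilt x,y [0. 0.] top z 0.0468
```

View pics/fin.png

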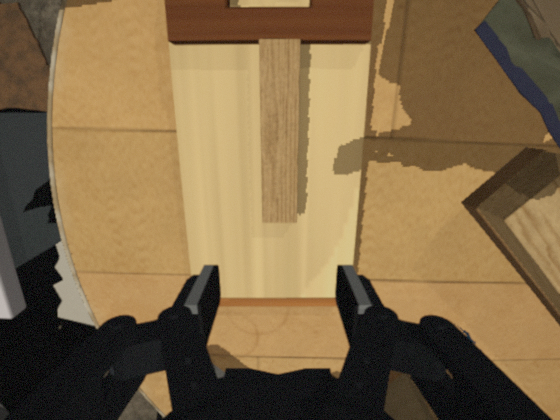

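The strip's end, at row 39 (cols 260–300), butts squarely on the stop's lower edge at row 41. Both lie flat and the gripper is clear of everything, so I'll hand in.

```bash
python3 -c "
from station import manip
print(manip.sign_off())"
```

```text
the job is handed in; nothing more can be done
None
```

The job is handed in: both stop pegs are seated and the stop lies flat, the oak strip butts squarely against it with the gripper clear, and I never touched the planes or the thin strip; the sign-off gave no verdict.

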